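# Seat the test cartridge under the reader's push-latch cover

### The job

Press the front of the reader's closed cover so that it pops open, push the test cartridge inside down with the fingertips until it is fully home in its socket, then push the cover down and press it again so that it latches and stays shut. Only press and push: do not pull the cartridge up, and leave the bowl, the jar and the tape roll where they stand.

Things in the scene. Friction and masses are not known exactly. Their poses are not given: they have to be found in the camera images.
- reader: White desktop sample reader, fixed, 85 mm high; housing x -110 to +130, y -90 to +90 mm in its own frame. Origin on the counter, z up; its own -x side, the front, roughly faces the robot. On top, the cover over an open well (x -96 to +45, y -67 to +67, floor 30 mm above the counter); behind the well a solid block, 85 mm high, with a dark display.
- cover (a joint): Cover angle, rad: 0 latched shut, 1.4 fully open, -0.085 pressed in to its stop. Push-push latch: pressed past -0.06 (7 mm at the pad) and let go, it springs open by itself in 1.5 s and stands up 80 degrees, front edge 220 mm above the counter. Pushed down steadily (under 0.15 m/s) past -0.06 and let go, it latches at 0; let go before or slammed, it springs open again. Takes 1 to 4 N.
- cover_pad (a point): Middle of the ribbed thumb pad on the outer (top) face of the cover, a white plate 133 mm long, 124 wide, 7 thick, top 94 mm above the counter when shut (9 mm above the housing). 110 mm from the hinge, 24 mm from the front edge; moves with the cover. z axis: out of the outer face; x axis: from front edge to hinge.
- cover_hinge (a point): Middle of the cover's hinge line, along the reader's y at the far (+x) edge of the well: x = +45 mm in the reader's frame, 87 mm above the counter. The cover's outer face lies 7 mm off this line. Turns with the cover. Open, the cover leans to the front, so a finger can push its outer face down from behind, following the arc about this line.
- cartridge (a joint): How far in m the cartridge is pushed down in its socket: between 0 and 0.004 at the start (standing proud), 0.012 = fully home against its stop. It stays where it is left; moving it takes about 3 N.
- cartridge_top (a point): Middle of the top of the test cartridge: upright white plate, 42 mm along the reader's x by 13 mm, in a grey socket block 60 by 47 mm with its top 50 mm above the counter, in the well under the cover at x = -50, y = 0 in the reader's frame. Top 66 mm above the counter when its joint reads 0, 54 mm when home.
- bowl: Loose steel bowl, 104 mm across, 40 mm high, on the counter beside the reader; a bystander. Origin at the centre of its underside.
- jar: Loose clear jar with a white cap, 46 mm across, 65 mm high, on the counter beside the reader; a bystander. Origin at the centre of its underside.
- tape_roll: Loose roll of paper tape lying flat, 68 mm across, 25 mm high, on the counter beside the reader; a bystander. Origin at the centre of its underside.

How it is judged:
By the outcome, as a careful person would: the job done as asked, in the order asked, and still so for the second after the job is handed in, with the robot touching nothing.
It also fails if it takes over 51 s, if anything falls off the work surface, if the arm or the gripper's body presses on something with over 40 N, if the wrist force passes 120 N, or if a joint passes its speed limit or range.

### The arm

A 6-joint arm with a two-finger parallel gripper is mounted at the origin on the work surface. World frame = base frame: x ahead of the robot, y to its left, z up, the work surface at z = 0. Lengths are in mm, angles in rad, forces in N, time in s.
With the tool pointing down it reaches from about 350 to 975 mm from the base axis. Payload 7.1 kg.
Tool frame: the origin (TCP) lies midway between the tips of the shut fingers; the grasp point (between the pads) lies 19 mm behind it; z points along the fingers, y is the line along which they close (so a half turn about z gives the same grasp; the last joint's range is limited). The gripper opens to 88 mm and grips with 3 to 60 N. Pads are 20 mm wide; open, the fingers measure 115 mm over their backs; the gripper's body (75 mm by 178 mm) begins 61 mm behind the grasp point.
Start: joints at [-1.342, 0.423, 1.63, -0, 1.089, -0.019], TCP at [153.314, -605.887, 222.675] pointing down, gripper open.
Joint ranges: [-3, 3], [-0.9, 2.11], [0.09, 2.58], [-1.31, 4.45], [0.11, 2.69], [-2.54, 2.54]. Speed limits (rad/s): [2.39, 2.39, 3.01, 3.14, 3.14, 3.14].

### API

Orientations are given as a rotation vector (axis times angle).
In Python, from workcell import ctrl gives the robot as it stands. The module is installed in compiled form; this text tells all that it offers.
- The arm moves only by the tool servo_tool, never from a script. Its argument "increments" is a list of rows, each a list of 7 numbers: the shift along the world's x, y, z in cm, then the turn, a rotation vector about the world's x, y, z in degrees, then the opening, from -1 (shut) to 1 (fully open). A call has 1 to 20 rows; each row is the pose to reach, as a shift and turn from the pose commanded when the call began; what a row does not reach only later rows make up. A row lasts 1/12 s, in which the tool goes at most 41.7 mm and 7.16 degrees, less where a joint would pass 70% of its speed; a pose out of reach is approached as far as the arm can. A call with a gripper value outside its range is refused whole. The fingers move at their own pace and stop on an object; the grip force is fixed at half the most. Time passes only in rows, so rows that repeat a pose let the fingers close. It gives the time, the measured TCP pose, the force, the opening and the grip force at its end, in the units of the state.
- ctrl.get_obs(): the state, without advancing time (a new reading comes with each control period).
- ctrl.get_image(name): name is "scene" or "top" or "wrist"; returns a dict with "image" (400x640x3 uint8, red, green, blue), "fx", "fy", "cx", "cy" (pixels), "extrinsics" (4x4, takes a point from camera to world coordinates); the wrist camera has in their place "tool_from_camera" (4x4, takes a point from camera to tool coordinates, whose origin is the TCP and whose axes are the flange's). Camera axes: x right, y up, looking along -z (the intrinsics and any distortion apply to the point x, -y, -z); pixel columns grow to the right and rows downward; lengths in mm; the calibration is good to about 2 mm. A picture is of the moment at which its call begins: read the wrist's pose just before it. There is no depth.
- ctrl.close_job(): hands the job in; it is judged then, once.
The state is a dict: "t": time; "qpos": joint angles; "qvel": joint speeds; "joint_torque": joint torques, N m; "ee_pos": TCP position; "orientation": TCP orientation; "ft_force": force on the tool from outside, world axes, zero at the start; "moment": the same for the moment, N m; "width": finger opening in mm; "grasp_force": force on a finger pad.
Only numpy, scipy, OpenCV 4.12 (cv2) and the standard library are available. Lean on these libraries where they do the work, as an engineer would, in place of code of your own. Each camera call takes 0.05 s, during which the arm holds its last target. There are 200 camera calls.

## Working session

There is one attempt and no reset: what is moved stays moved. The work goes in short steps, Python scripts to look and compute and a tool call to move; the robot and the scene stay as the last step left them, time stands still between calls to the robot, and variables do not carry over. Pictures are saved under pics/ and viewed, at most 10 in all, crops included, and the job is handed in when it is done.

Besides the shell and the picture viewer there is one more tool, called by a JSON object that holds its "method" and its "body". servo_tool: Moves the arm, as the interface text tells. Its arguments: {"type":"object","properties":{"increments":{"type":"array","items":{"type":"array","items":{"type":"number"}}}},"required":["increments"]}

```bash
mkdir -p pics; python3 - <<'E'
from workcell import ctrl
import cv2,numpy as np
for n in("scene","top"):
    d=ctrl.get_image(n); cv2.imwrite(f"pics/{n}0.png",d["image"][:,:,::-1])
    print(n,d["fx"],d["fy"],d["cx"],d["cy"],[k for k in d]); print(np.round(d["extrinsics"],3).tolist())
o=ctrl.get_obs();print(o["t"],o["ee_pos"],o["orientation"],o["ft_force"])
E
```

```text
scene 460.55977284911046 460.55977284911046 321.97995827076363 202.21236802800652 ['image', 'fx', 'fy', 'cx', 'cy', 'extrinsics']
[[-0.189, -0.779, 0.598, 1173.633], [0.982, -0.142, 0.124, 143.235], [-0.012, 0.611, 0.792, 886.761], [0.0, 0.0, 0.0, 1.0]]
top 381.9612053235274 381.9612053235274 323.63439818137385 198.1224034589757 ['image', 'fx', 'fy', 'cx', 'cy', 'extrinsics']
[[0.0, 0.97, -0.245, 419.733], [-1.0, -0.0, -0.002, 19.829], [-0.002, 0.245, 0.97, 768.765], [0.0, 0.0, 0.0, 1.0]]
0.1 [ 153.20393103 -605.4121849   221.99604398] [-3.11614866e+00 -3.88071112e-01  2.42750541e-04] [ 0.60686294 -0.15917581  0.69171887]
```

View pics/top0.png

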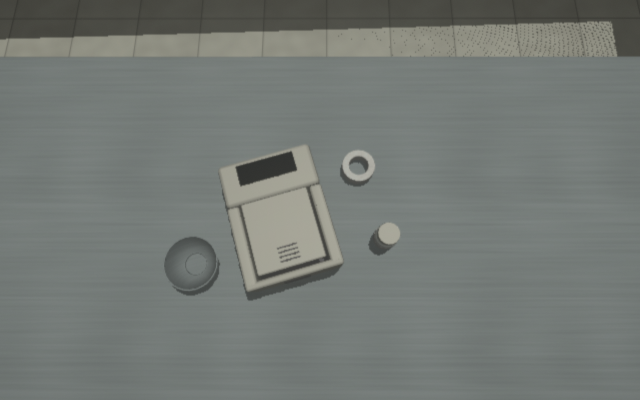

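View pics/scene0.png

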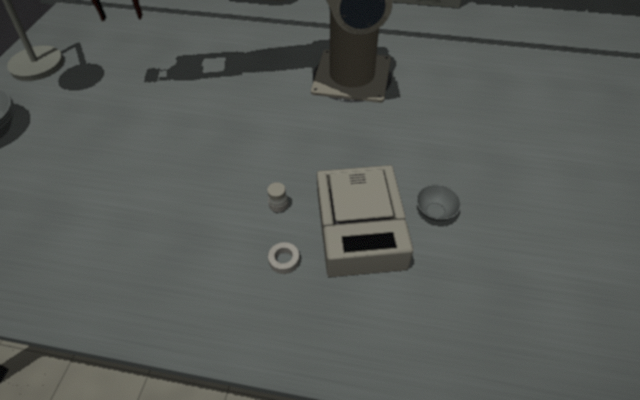

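The top view shows the reader with its front toward the robot: housing corners about (220,168), (310,146), (342,263), (247,291), and ribs at (288,252). The scene view shows the bowl on the robot's left of the reader, with the jar and tape on its right.

```bash
cat > h.py <<'E'
import numpy as np,cv2
def ray(d,u,v):
    E=d["extrinsics"];r=np.array([(u-d["cx"])/d["fx"],-(v-d["cy"])/d["fy"],-1.]);return E[:3,3],E[:3,:3]@r
def onz(d,u,v,z):
    o,r=ray(d,u,v);return o+r*(z-o[2])/r[2]
E
python3 - <<'E'
from workcell import ctrl
from h import *
for n,(a,b,c,e) in {"top":(200,130,360,310),"scene":(305,150,420,285)}.items():
    d=ctrl.get_image(n);im=d["image"].astype(int)
    h=cv2.cvtColor(d["image"],cv2.COLOR_RGB2HSV); g=im.sum(2)/3
    warm=((im[:,:,0]-im[:,:,2])>8).astype(np.uint8); m=np.zeros_like(warm);m[b:e,a:c]=warm[b:e,a:c]
    cs,_=cv2.findContours(m,0,1);k=max(cs,key=cv2.contourArea);hull=cv2.convexHull(k)
    p=cv2.approxPolyDP(hull,6,True)[:,0]
    print(n,"hull",[(q.tolist(),np.round(onz(d,*q,85)[:2]).tolist()) for q in p])
    dk=np.zeros_like(m);dk[b:e,a:c]=(g[b:e,a:c]<40);mask=np.zeros_like(m);cv2.drawContours(mask,[hull],-1,1,-1);dk&=mask
    cs,_=cv2.findContours(dk,0,1)
    for k in sorted(cs,key=cv2.contourArea)[-3:]:
        r=cv2.minAreaRect(k);q=cv2.boxPoints(r);print(" dark",np.round(r[0]),np.round(r[1]),np.round([onz(d,*t,86)[:2] for t in q]).tolist(),np.round(onz(d,*r[0],86)))
    big=cv2.resize(d["image"][b:e,a:c,::-1],None,fx=3.3,fy=3.3,interpolation=cv2.INTER_CUBIC);cv2.imwrite(f"pics/{n}c.png",cv2.convertScaleAbs(big,alpha=1.3))
E
```

```text
top hull [([306, 145], [697.0, 55.0]), ([342, 262], [476.0, -11.0]), ([247, 290], [427.0, 155.0]), ([219, 169], [649.0, 219.0])]
scene hull [([391, 166], [434.0, 156.0]), ([412, 250], [655.0, 220.0]), ([329, 260], [709.0, 59.0]), ([317, 173], [486.0, -10.0])]
 dark [334. 221.] [2. 1.] [[612.0, 50.0], [611.0, 52.0], [616.0, 55.0], [617.0, 53.0]] [614.  52.  86.]
 dark [364. 220.] [ 1. 51.] [[613.0, 63.0], [582.0, 168.0], [586.0, 169.0], [616.0, 63.0]] [599. 116.  86.]
 dark [369. 242.] [14. 52.] [[650.0, 76.0], [620.0, 180.0], [654.0, 186.0], [684.0, 85.0]] [652. 132.  86.]
```

View pics/topc.png

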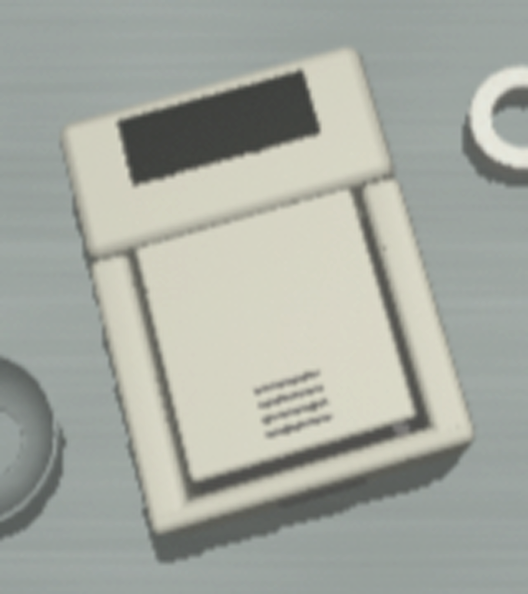

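```bash
python3 - <<'E'
from workcell import ctrl
from h import *
D={n:ctrl.get_image(n) for n in("top","scene")}
t=D["top"]
print("pad top",onz(t,288.8,252.7,94),"disp top",onz(t,266.4,168.5,86))
def loc(d,a,b,c,e,s):
    g=d["image"][b:e,a:c].mean(2);w=np.clip(np.percentile(g,85)-12-g,0,None);v,u=np.mgrid[b:e,a:c];return (u*w).sum()/w.sum(),(v*w).sum()/w.sum()
for n,r in {"top":(275,241,302,264),"scene":(347,172,368,186)}.items():
    u,v=loc(D[n],*r,0);print(n,u,v,onz(D[n],u,v,94))
im=D["scene"]["image"][150:285,305:420,::-1];cv2.imwrite("pics/sc.png",cv2.convertScaleAbs(cv2.resize(im,None,fx=4,fy=4,interpolation=2),alpha=1.4))
E
```

```text
pad top [491.13286199  82.65199503  94.        ] disp top [649.65417065 129.10273239  86.        ]
top 288.47743671973427 252.5012598785935 [491.48089659  83.22741561  94.        ]
scene 357.3765233225942 178.42386888920018 [493.6390123   84.64159083  94.        ]
```

View pics/sc.png

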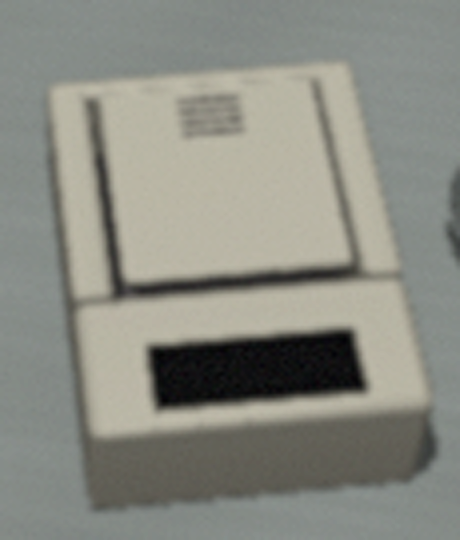

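Pad is at about (492, 84, 94) and the yaw is about 16.3°. That puts the cartridge at (506.7, 88) and the hinge at (598, 115). I'm moving above the pad with the fingers shut.

{"method": "servo_tool", "body": {"increments": [[33.9, 68.9, -6.0, 0, 0, 2.1, -1], [33.9, 68.9, -6.0, 0, 0, 2.1, -1], [33.9, 68.9, -6.0, 0, 0, 2.1, -1], [33.9, 68.9, -6.0, 0, 0, 2.1, -1], [33.9, 68.9, -6.0, 0, 0, 2.1, -1], [33.9, 68.9, -6.0, 0, 0, 2.1, -1], [33.9, 68.9, -6.0, 0, 0, 2.1, -1], [33.9, 68.9, -6.0, 0, 0, 2.1, -1], [33.9, 68.9, -6.0, 0, 0, 2.1, -1], [33.9, 68.9, -6.0, 0, 0, 2.1, -1], [33.9, 68.9, -6.0, 0, 0, 2.1, -1], [33.9, 68.9, -6.0, 0, 0, 2.1, -1], [33.9, 68.9, -6.0, 0, 0, 2.1, -1], [33.9, 68.9, -6.0, 0, 0, 2.1, -1], [33.9, 68.9, -6.0, 0, 0, 2.1, -1], [33.9, 68.9, -6.0, 0, 0, 2.1, -1], [33.9, 68.9, -6.0, 0, 0, 2.1, -1], [33.9, 68.9, -6.0, 0, 0, 2.1, -1], [33.9, 68.9, -6.0, 0, 0, 2.1, -1], [33.9, 68.9, -6.0, 0, 0, 2.1, -1]]}}

```text
t: 1.97
ee_pos: [494.3, 86.6, 162.6]
orientation: [-3.108, -0.451, -0.003]
ft_force: [-0.2, -0.8, 0.8]
width: 0.4
grasp_force: 0.0
```

```bash
cat >> h.py <<'E'
from scipy.spatial.transform import Rotation as R
def wrist(ctrl):
    o=ctrl.get_obs();d=ctrl.get_image("wrist");T=np.eye(4);T[:3,:3]=R.from_rotvec(o["orientation"]).as_matrix();T[:3,3]=o["ee_pos"]
    d["extrinsics"]=T@np.array(d["tool_from_camera"]);return o,d
E
python3 - <<'E'
from workcell import ctrl
from h import *
o,d=wrist(ctrl);print(o["ee_pos"],o["orientation"],o["ft_force"],np.round(d["extrinsics"],2).tolist(),d["fx"],[k for k in d])
cv2.imwrite("pics/w0.png",d["image"][:,:,::-1])
E
```

```text
[494.26137958  86.58379991 162.5819927 ] [-3.10845117e+00 -4.51389312e-01 -2.79326389e-03] [-0.2025534  -0.80225574  0.81835645] [[0.28, 0.92, 0.25, 562.52], [-0.96, 0.27, 0.07, 108.31], [-0.0, -0.26, 0.96, 324.76], [0.0, 0.0, 0.0, 1.0]] 289.6242480606549 ['image', 'fx', 'fy', 'cx', 'cy', 'tool_from_camera', 'extrinsics']
```

View pics/w0.png

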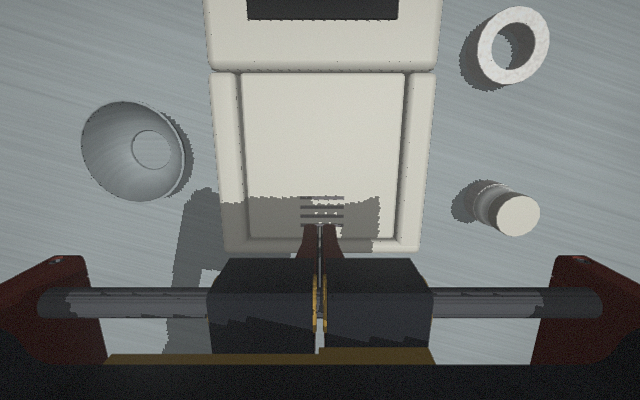

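The wrist view shows the tool lined up with the cover. Cover side edges are at columns ~242 and 406 (row 73), the rear edge is at row 72, and the ribs are at rows 197–226 around column 322.

```bash
python3 - <<'E'
from workcell import ctrl
from h import *
o,d=wrist(ctrl);print(o["ee_pos"])
for n,p in {"pad":(322,211.5),"rearL":(242,73),"rearR":(406,73),"ribfrontrow":(322,226),"ribback":(322,197),"frontL":(245,237),"frontR":(395,237)}.items():print(n,np.round(onz(d,*p,94),1))
for n,p in {"dispfl":(248,20),"dispfr":(398,20),"hl":(223,250),"hr":(420,250)}.items():print(n,np.round(onz(d,*p,85),1))
E
```

```text
[492.84387592  84.75746316 162.4313754 ]
pad [488.5  82.8  94. ]
rearL [574.9 170.2  94. ]
rearR [609.2  54.1  94. ]
ribfrontrow [476.1  79.1  94. ]
ribback [500.6  86.4  94. ]
frontL [447.6 139.6  94. ]
frontR [484.2  16.1  94. ]
dispfl [612.  176.2  85. ]
dispfr [643.2  70.6  85. ]
hl [425.1 157.2  85. ]
hr [475.7 -13.5  85. ]
```

{"method": "servo_tool", "body": {"increments": [[-0.1, 0, -2, 0, 0, 0, -1], [-0.1, 0, -4.5, 0, 0, 0, -1], [-0.1, 0, -6, 0, 0, 0, -1], [-0.1, 0, -6.5, 0, 0, 0, -1], [-0.1, 0, -7, 0, 0, 0, -1], [-0.1, 0, -7.4, 0, 0, 0, -1], [-0.1, 0, -7.7, 0, 0, 0, -1], [-0.1, 0, -7.75, 0, 0, 0, -1], [-0.1, 0, -7.75, 0, 0, 0, -1]]}}

```text
t: 2.82
ee_pos: [491.6, 82.9, 85.6]
orientation: [3.11, 0.445, 0.001]
ft_force: [-1.7, -1.9, 1.7]
width: 0.7
grasp_force: 0.9
```

{"method": "servo_tool", "body": {"increments": [[-1.5, -0.4, 1.5, 0, 0, 0, -1], [-5, -1.4, 3.5, 0, 0, 0, -1], [-8.6, -2.5, 5.5, 0, 0, 0, -1], [-8.6, -2.5, 8, 1.9, -6.4, 0, -1], [-8.6, -2.5, 8, 3.7, -12.8, 0, -1], [-8.6, -2.5, 8, 5.6, -19.2, 0, -1], [-8.6, -2.5, 8, 5.6, -19.2, 0, -1], [-8.6, -2.5, 8, 5.6, -19.2, 0, -1], [-8.6, -2.5, 8, 5.6, -19.2, 0, -1], [-8.6, -2.5, 8, 5.6, -19.2, 0, -1], [-8.6, -2.5, 8, 5.6, -19.2, 0, -1], [-8.6, -2.5, 8, 5.6, -19.2, 0, -1], [-8.6, -2.5, 8, 5.6, -19.2, 0, -1], [-8.6, -2.5, 8, 5.6, -19.2, 0, -1], [-8.6, -2.5, 8, 5.6, -19.2, 0, -1], [-8.6, -2.5, 8, 5.6, -19.2, 0, -1], [-8.6, -2.5, 8, 5.6, -19.2, 0, -1], [-8.6, -2.5, 8, 5.6, -19.2, 0, -1]]}}

```text
t: 4.32
ee_pos: [405.3, 58.1, 165.2]
orientation: [-3.016, -0.432, -0.532]
ft_force: [-0.5, -0.9, 0.2]
width: 0.1
grasp_force: 0.0
```

```bash
python3 - <<'E'
from workcell import ctrl
from h import *
o,d=wrist(ctrl);print(o["t"],o["ee_pos"],o["orientation"],o["ft_force"],R.from_rotvec(o["orientation"]).as_matrix()[:,2])
cv2.imwrite("pics/w1.png",d["image"][:,:,::-1])
E
```

```text
4.3167 [405.29638901  58.09721443 165.18445815] [-3.01578029 -0.43176365 -0.53176862] [-0.45837264 -0.91890753  0.21953633] [ 0.32831717  0.09574756 -0.93970221]
```

View pics/w1.png

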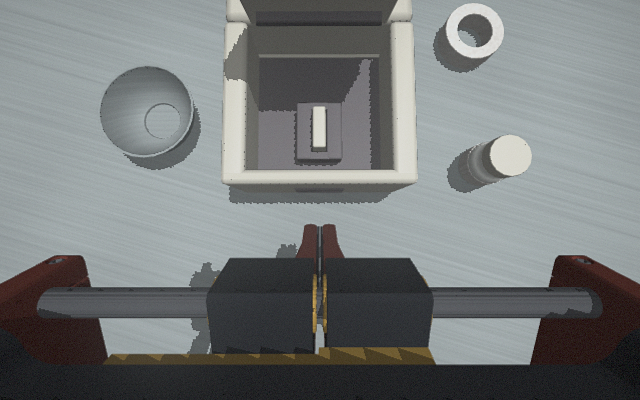

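The cover is open. The cartridge top is at about (319,128), rows 107–148, in its grey socket.

```bash
python3 - <<'E'
from workcell import ctrl
from h import *
o,d=wrist(ctrl);print(o["t"],o["ee_pos"])
im=d["image"][95:158,300:340].astype(int);m=(im.mean(2)>170).astype(np.uint8)
c=max(cv2.findContours(m,0,1)[0],key=cv2.contourArea);x,y,w,h=cv2.boundingRect(c);print(x+300,y+95,w,h)
for p in [(x+300+w/2,y+95),(x+300+w/2,y+95+h)]:print(np.round(onz(d,*p,64),1))
for p in [(221,183),(416,183)]:print("front",onz(d,*p,85))
E
```

```text
4.3667 [405.26914226  58.10890051 165.17890779]
313 107 13 40
[523.   93.9  64. ]
[484.4  82.6  64. ]
front [423.16217036 156.61683452  85.        ]
front [472.02140261 -10.91362937  85.        ]
```

{"method": "servo_tool", "body": {"increments": [[4, 1.2, 0, 0, 0, 0, -1], [8, 2.4, -1, 0, 0, 0, -1], [10.4, 3.1, -3, 0, 0, 0, -1], [10.4, 3.1, -6, 0, 0, 0, -1], [10.4, 3.1, -8, 0, 0, 0, -1], [10.4, 3.1, -9, 0, 0, 0, -1], [10.4, 3.1, -9.5, 0, 0, 0, -1], [10.4, 3.1, -9.9, 0, 0, 0, -1], [10.4, 3.1, -10.2, 0, 0, 0, -1], [10.4, 3.1, -10.4, 0, 0, 0, -1], [10.4, 3.1, -10.5, 0, 0, 0, -1], [10.4, 3.1, -10.5, 0, 0, 0, -1]]}}

```text
t: 5.42
ee_pos: [509.6, 89.1, 60.7]
orientation: [-3.015, -0.432, -0.533]
ft_force: [-0.5, 0.0, 0.5]
width: 0.5
grasp_force: 0.6
```

{"method": "servo_tool", "body": {"increments": [[0, 0, -0.1, 0, 0, 0, -1], [0, 0, -0.2, 0, 0, 0, -1], [0, 0, -0.3, 0, 0, 0, -1], [0, 0, -0.35, 0, 0, 0, -1]]}}

```text
t: 5.75
ee_pos: [509.8, 89.2, 57.1]
orientation: [-3.015, -0.432, -0.534]
ft_force: [-5.9, -1.0, 13.9]
width: 0.3
grasp_force: 6.8
```

{"method": "servo_tool", "body": {"increments": [[0, 0, -0.04, 0, 0, 0, -1], [0, 0, -0.04, 0, 0, 0, -1], [0, 0, -0.04, 0, 0, 0, -1]]}}

```text
t: 6.0
ee_pos: [509.8, 89.2, 57.1]
orientation: [-3.015, -0.432, -0.534]
ft_force: [-5.1, -0.1, 13.5]
width: 0.5
grasp_force: 6.7
```

{"method": "servo_tool", "body": {"increments": [[0, 0, 2, 0, 0, 0, -1], [0, 0, 5.5, 0, 0, 0, -1], [-3, -1, 8.5, 0, 0, 0, -1], [-6.8, -2.1, 10.8, 0, 0, 0, -1], [-10.4, -3.1, 10.8, 0, 0, 0, -1], [-10.4, -3.1, 10.8, 0, 0, 0, -1], [-10.4, -3.1, 10.8, 0, 0, 0, -1]]}}

```text
t: 6.58
ee_pos: [403.9, 57.7, 164.7]
orientation: [-3.016, -0.431, -0.534]
ft_force: [-0.4, 0.6, 0.2]
width: 0.3
grasp_force: 0.0
```

```bash
python3 - <<'E'
from workcell import ctrl
from h import *
o,d=wrist(ctrl);print(o["t"],o["ee_pos"],o["ft_force"])
a=cv2.imread("pics/w1.png")[60:200,210:430];b=d["image"][60:200,210:430,::-1]
s=ctrl.get_image("scene")["image"][100:285,270:470,::-1]
f=lambda i:cv2.resize(i,(390,248),interpolation=2)
cv2.imwrite("pics/cmp.png",np.vstack([np.hstack([f(a),f(b)]),np.hstack([cv2.resize(s,(390,350)),np.zeros((350,390,3),np.uint8)])]))
im=d["image"][95:158,300:340].astype(int);m=(im.mean(2)>170).astype(np.uint8)
c=max(cv2.findContours(m,0,1)[0],key=cv2.contourArea);x,y,w,h=cv2.boundingRect(c);print(x+300,y+95,w,h)
for p in [(x+300+w/2,y+95),(x+300+w/2,y+95+h)]:print(np.round(onz(d,*p,54),1))
E
```

```text
6.5833 [403.91836246  57.72073343 164.73619755] [-0.4234345   0.630455    0.21048213]
313 109 12 39
[523.4  94.4  54. ]
[484.5  83.1  54. ]
```

View pics/cmp.png

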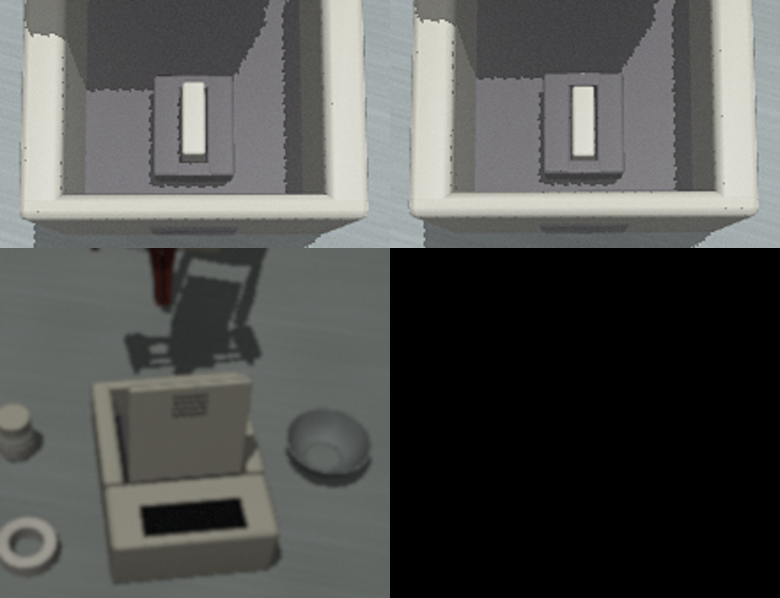

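Cartridge is home: its white top now sits centred in the slot, at (582,120) in the right-hand crop. The cover stands open at about 80°. Next I go over the cover and down behind it.

{"method": "servo_tool", "body": {"increments": [[0, 0, 4, -1.8, 6.4, 0, -1], [0, 0, 8, -3.7, 12.8, 0, -1], [0, 0, 11.5, -5.6, 19.2, 0, -1], [3, 0.9, 13.5, -5.6, 19.2, 0, -1], [7, 2, 13.5, -5.6, 19.2, 0, -1], [11, 3.2, 13.5, -5.6, 19.2, 0, -1], [15, 4.4, 13.5, -5.6, 19.2, 0, -1], [19, 5.6, 13.5, -5.6, 19.2, 0, -1], [20.8, 6.2, 13.5, -5.6, 19.2, 0, -1], [20.8, 6.2, 13.5, -5.6, 19.2, 0, -1], [20.8, 6.2, 10, -5.6, 19.2, 0, -1], [20.8, 6.2, 6.5, -5.6, 19.2, 0, -1], [20.8, 6.2, 3.5, -5.6, 19.2, 0, -1], [20.8, 6.2, 2.5, -5.6, 19.2, 0, -1], [20.8, 6.2, 2.5, -5.6, 19.2, 0, -1], [20.8, 6.2, 2.5, -5.6, 19.2, 0, -1]]}}

```text
t: 8.02
ee_pos: [613.9, 120.3, 189.4]
orientation: [3.11, 0.446, -0.0]
ft_force: [-0.6, -0.2, 0.6]
width: 0.3
grasp_force: 0.0
```

```bash
python3 - <<'E'
import numpy as np
th=np.r_[1.35:0.02:27j,-0.0:-0.08:9j]
for t in th:
    r=103+ (118-103)*(1.4-t)/1.4; r=min(r,118)
    x=45-r*np.cos(t)+7*np.sin(t)+10; z=87+r*np.sin(t)+7*np.cos(t)
    if t<0: z=94+(r-18)*t
    dx=x-63.3; print(round(t,2),[round(dx*.096,1),round(dx*.0281,2),round((z-189.4)/10,2)])
E
```

```text
1.35 [np.float64(-2.3), np.float64(-0.68), np.float64(0.02)]
1.3 [np.float64(-2.8), np.float64(-0.83), np.float64(-0.03)]
1.25 [np.float64(-3.3), np.float64(-0.98), np.float64(-0.1)]
1.2 [np.float64(-3.9), np.float64(-1.13), np.float64(-0.19)]
1.15 [np.float64(-4.4), np.float64(-1.28), np.float64(-0.32)]
1.09 [np.float64(-4.9), np.float64(-1.43), np.float64(-0.48)]
1.04 [np.float64(-5.4), np.float64(-1.57), np.float64(-0.66)]
0.99 [np.float64(-5.9), np.float64(-1.72), np.float64(-0.87)]
0.94 [np.float64(-6.4), np.float64(-1.86), np.float64(-1.11)]
0.89 [np.float64(-6.8), np.float64(-2.0), np.float64(-1.37)]
0.84 [np.float64(-7.3), np.float64(-2.14), np.float64(-1.67)]
0.79 [np.float64(-7.7), np.float64(-2.27), np.float64(-1.98)]
0.74 [np.float64(-8.2), np.float64(-2.39), np.float64(-2.33)]
0.68 [np.float64(-8.6), np.float64(-2.52), np.float64(-2.7)]
0.63 [np.float64(-9.0), np.float64(-2.63), np.float64(-3.09)]
0.58 [np.float64(-9.4), np.float64(-2.75), np.float64(-3.51)]
0.53 [np.float64(-9.7), np.float64(-2.85), np.float64(-3.94)]
0.48 [np.float64(-10.1), np.float64(-2.95), np.float
[... 453 characters left out ...]
7 [np.float64(-12.0), np.float64(-3.51), np.float64(-8.71)]
0.02 [np.float64(-12.1), np.float64(-3.54), np.float64(-9.3)]
-0.0 [np.float64(-12.1), np.float64(-3.55), np.float64(-9.54)]
-0.01 [np.float64(-12.1), np.float64(-3.55), np.float64(-9.64)]
-0.02 [np.float64(-12.1), np.float64(-3.55), np.float64(-9.74)]
-0.03 [np.float64(-12.1), np.float64(-3.55), np.float64(-9.84)]
-0.04 [np.float64(-12.1), np.float64(-3.55), np.float64(-9.94)]
-0.05 [np.float64(-12.1), np.float64(-3.55), np.float64(-10.04)]
-0.06 [np.float64(-12.1), np.float64(-3.55), np.float64(-10.14)]
-0.07 [np.float64(-12.1), np.float64(-3.55), np.float64(-10.24)]
-0.08 [np.float64(-12.1), np.float64(-3.55), np.float64(-10.34)]
```

{"method": "servo_tool", "body": {"increments": [[-1, -0.3, 0, 0, 0, 0, -1], [-1.7, -0.5, 0, 0, 0, 0, -1], [-2.3, -0.68, 0, 0, 0, 0, -1], [-2.8, -0.83, 0, 0, 0, 0, -1], [-3.3, -0.98, -0.1, 0, 0, 0, -1], [-3.9, -1.13, -0.2, 0, 0, 0, -1], [-4.4, -1.28, -0.32, 0, 0, 0, -1], [-4.9, -1.43, -0.48, 0, 0, 0, -1], [-5.4, -1.57, -0.66, 0, 0, 0, -1], [-5.9, -1.72, -0.87, 0, 0, 0, -1], [-6.4, -1.86, -1.11, 0, 0, 0, -1], [-6.8, -2.0, -1.37, 0, 0, 0, -1], [-7.3, -2.14, -1.67, 0, 0, 0, -1], [-7.7, -2.27, -1.98, 0, 0, 0, -1], [-8.2, -2.39, -2.33, 0, 0, 0, -1], [-8.6, -2.52, -2.7, 0, 0, 0, -1], [-8.6, -2.52, -2.7, 0, 0, 0, -1]]}}

```text
t: 9.43
ee_pos: [525.7, 94.6, 161.3]
orientation: [3.11, 0.445, -0.004]
ft_force: [-0.3, -0.2, 1.2]
width: 0.1
grasp_force: 0.3
```

```bash
python3 - <<'E'
from workcell import ctrl
from h import *
o=ctrl.get_obs();print(o["ft_force"],o["t"])
s=ctrl.get_image("scene")["image"][80:285,270:470,::-1]
cv2.imwrite("pics/s3.png",cv2.resize(s,None,fx=2.5,fy=2.5))
E
```

```text
[-0.2646673  -0.19233191  1.22948141] 9.4333
```

View pics/s3.png

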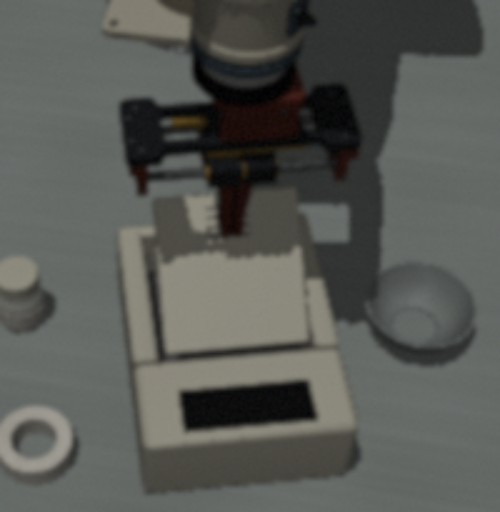

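The cover is about half closed, with the fingertips on its outer face near the pad at (232,225). I continue along the arc and press in.

{"method": "servo_tool", "body": {"increments": [[-0.4, -0.1, -0.4, 0, 0, 0, -1], [-0.8, -0.2, -0.8, 0, 0, 0, -1], [-1.1, -0.3, -1.25, 0, 0, 0, -1], [-1.5, -0.4, -1.7, 0, 0, 0, -1], [-1.8, -0.5, -2.2, 0, 0, 0, -1], [-2.1, -0.6, -2.7, 0, 0, 0, -1], [-2.4, -0.7, -3.2, 0, 0, 0, -1], [-2.6, -0.77, -3.7, 0, 0, 0, -1], [-2.9, -0.84, -4.3, 0, 0, 0, -1], [-3.1, -0.9, -4.8, 0, 0, 0, -1], [-3.2, -0.94, -5.4, 0, 0, 0, -1], [-3.4, -1.0, -6.0, 0, 0, 0, -1], [-3.5, -1.0, -6.4, 0, 0, 0, -1], [-3.5, -1.0, -6.7, 0, 0, 0, -1], [-3.5, -1.0, -7.0, 0, 0, 0, -1], [-3.5, -1.0, -7.2, 0, 0, 0, -1], [-3.5, -1.0, -7.4, 0, 0, 0, -1], [-3.5, -1.0, -7.55, 0, 0, 0, -1], [-3.5, -1.0, -7.6, 0, 0, 0, -1], [-3.5, -1.0, -7.6, 0, 0, 0, -1]]}}

```text
t: 11.15
ee_pos: [492.1, 84.9, 86.0]
orientation: [3.11, 0.445, -0.001]
ft_force: [0.2, 0.5, 1.7]
width: 0.5
grasp_force: 0.6
```

{"method": "servo_tool", "body": {"increments": [[0, 0, -0.05, 0, 0, 0, -1], [0, 0, -0.05, 0, 0, 0, -1], [0, 0, -0.05, 0, 0, 0, -1]]}}

```text
t: 11.4
ee_pos: [492.1, 84.9, 85.8]
orientation: [-3.11, -0.445, 0.0]
ft_force: [0.2, -0.2, 0.5]
width: 0.4
grasp_force: 0.7
```

{"method": "servo_tool", "body": {"increments": [[0, 0, 0.4, 0, 0, 0, -1], [0, 0, 1, 0, 0, 0, -1], [0, 0, 2, 0, 0, 0, -1], [0, 0, 4, 0, 0, 0, -1], [-4, -1.2, 6, 0, 0, 0, -1], [-8, -2.4, 8, 0, 0, 0, -1], [-11, -3.2, 10, 0, 0, 0, -1], [-11, -3.2, 12, 0, 0, 0, -1], [-11, -3.2, 12, 0, 0, 0, -1], [-11, -3.2, 12, 0, 0, 0, -1], [-11, -3.2, 12, 0, 0, 0, -1], [-11, -3.2, 12, 0, 0, 0, -1], [-11, -3.2, 12, 0, 0, 0, -1], [-11, -3.2, 12, 0, 0, 0, -1], [-11, -3.2, 12, 0, 0, 0, -1], [-11, -3.2, 12, 0, 0, 0, -1]]}}

```text
t: 12.73
ee_pos: [382.2, 52.9, 205.3]
orientation: [-3.11, -0.445, 0.002]
ft_force: [0.0, -0.4, 0.5]
width: 0.7
grasp_force: 0.0
```

```bash
python3 - <<'E'
from workcell import ctrl
from h import *
o,d=wrist(ctrl);print(o["ft_force"],o["t"],o["ee_pos"])
cv2.imwrite("pics/w4.png",d["image"][:,:,::-1])
E
```

```text
[ 0.04327135 -0.44174091  0.508129  ] 12.7333 [382.21130284  52.9330921  205.28879341]
```

View pics/w4.png

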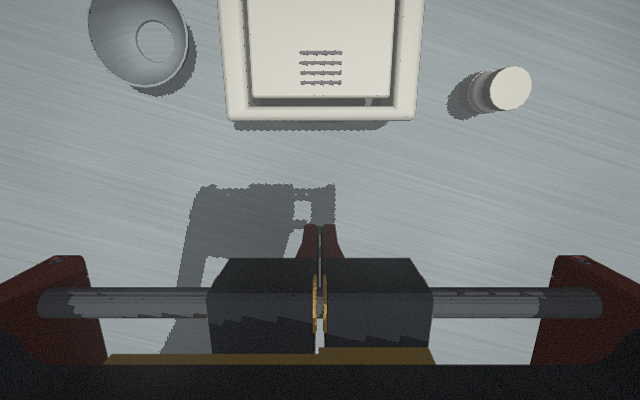

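The cover is shut: ribs at (320,67), with the front edge at row 96 inside the housing rim. The arm is clear and the bowl and jar haven't moved. I check the pad height numerically, then hand in if it agrees.

```bash
python3 - <<'E'
from workcell import ctrl
from h import *
o,d=wrist(ctrl);p=onz(d,320.5,67.5,94);print(p)
if abs(p[0]-491)<8 and abs(p[1]-83.5)<8: print(ctrl.close_job())
E
```

```text
[490.54325472  85.16165771  94.        ]
the job is handed in; nothing more can be done
None
```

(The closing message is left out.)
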